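Pack, cover and stamp a spares kit

TASK

Pack the spares kit: lay every loose kit part lying on the bench or the wooden riser (filter, battery cells, USB stick, tee) flat in the cut-out of the station's blue tray that has its own outline, then lower the cover plate onto the round and the diamond locating pin, working it until it sits flush on both shoulders and the corner rests. With the cover on, pull the sprung red-handled stamp lever towards you through its whole stroke once and ease it back slowly to rest, never letting it snap back; leave everything packed and do not disturb the marker and the caliper.

Things in the scene. Friction and masses are not known exactly. Their poses are not given: they have to be found in the camera images.
- kit_station: Fixed grey base, 136 (x) x 200 (y) mm, with a blue shadow-cut tray. Origin: centre of its underside on the bench; at yaw 0 x points away from the robot; yaw within 0.18. Cut-out floors lie at 6 mm, blue wall tops at 14 mm. Two 24 mm wide finger grooves at floor level run along x through the cut-outs' middles (y = +36 and -36 mm), so fingers closing along x can go down beside a part.
- slot_filter (a point): Centre of the floor of the filter's cut-out (28 x 66 mm, 8 mm deep, long in the station's y; middle of the left column).
- slot_cell_front (a point): Centre of the floor of a battery cut-out (17 x 55 mm, 8 mm deep, long in y; left column, nearest the robot). Either cell fits either battery cut-out.
- slot_cell_back (a point): Centre of the floor of the other battery cut-out (same size; left column, farthest from the robot).
- slot_usb (a point): Centre of the floor of the USB stick's cut-out (22 x 52 mm, 8 mm deep, long in y; right column, near the robot).
- slot_tee (a point): Point on the floor of the tee's cut-out (right column, far from the robot) where the tee's body origin belongs. Its bar lies along the station's y in a slot 38 mm long, from 1.5 mm on the near side to 11.5 mm on the far side of this point; its stem points to the station's -x and lies in the finger groove. Goes in only this way round.
- round_pin (a point): Axis of the round locating pin (14 mm, left end of the station), at the level of its shoulder, 36 mm above the bench; the pin stands 21 mm above the shoulder, straight for 12 mm, then tapering to half size. Four 12 mm corner rests of the shoulder's height stand 56 mm either side of the pins.
- diamond_pin (a point): Axis of the diamond locating pin (10 mm wide across the pin line, 6.4 mm along it, right end of the station, 168 mm from the round pin), at the level of its shoulder, 36 mm above the bench; same height and taper.
- cover_plate: Loose aluminium plate 132 (x) x 196 (y) x 6 mm, 0.35 kg, black bar handle on top, tab with red disc on its -y end. Origin: centre of the underside. Its 15.5 mm hole goes over the round pin, its 11.5 mm hole over the diamond pin (tab by the lever). Starts on the riser left of the station, +y end towards the robot or nearly. Seated: underside at 36 mm, axes along the station's.
- cover_handle (a point): Centre of the handle's bar: 12 mm wide in the plate's x, 80 mm long in its y, 14 mm high, this centre 30 mm above the plate's top (36 mm above its underside); 23 mm of free room below the bar. Take it across its 12 mm width.
- cover_round_hole (a point): Centre of the large hole, at the underside of the cover plate (84 mm from its origin towards its +y).
- cover_small_hole (a point): Centre of the small hole, at the underside of the cover plate (84 mm from its origin towards its -y).
- press_lever (a joint): Angle (rad) of the stamp lever at the station's right: 0 at rest (handle leaning 0.6 rad away from the robot), 1.2 at the stop at full stroke (leaning 0.6 rad towards the robot, rubber foot on the cover's tab). A spring pulls it back, about 5 N at the handle at full stroke; let go, it snaps back.
- lever_grip (a point): Middle of the free part of the lever's red round handle bar, 14 mm thick, which points to the station's -y (free for 16 mm each side of this point); 122 mm above the bench at rest. It moves on an arc of 85 mm radius about lever_pivot, in the station's xz plane.
- lever_pivot (a point): Point on the lever's hinge axis (parallel to the station's y) abreast of lever_grip, 52 mm above the bench.
- filter_mid (a point): Centre of the loose inline filter, clear and blue, 24 mm thick, 62 mm long along this frame's y, lying down, the centre 12 mm above what it lies on. It can roll. May be absent.
- cell_a_mid (a point): Centre of a loose AA cell, green and white, 14.4 mm thick, 51 mm long along this frame's y, lying down, the centre 7 mm above what it lies on. It can roll. May be absent.
- cell_b_mid (a point): Centre of a loose AA cell, green and white, 14.4 mm thick, 51 mm long along this frame's y, lying down, the centre 7 mm above what it lies on. It can roll. May be absent.
- usb_stick: Loose black USB stick, 18 x 48 (y) x 8 mm, lying flat; origin: centre of its underside. May be absent.
- tee: Loose white tee fitting lying flat, 11 mm high: a 34 mm long bar along its y, from x = 0.5 to 9.5 mm, and a stem along -x to x = -11 mm. It can be taken across x (20.5 mm) at y = 0. Origin 5 mm from the bar's axis, on the underside. May be absent.
- riser: Fixed low plywood riser board left of the station, 285 (x) x 315 (y) mm, top 72 mm above the bench; the cover and up to two kit parts start on it, the other parts on the bench. Origin under its centre, on the bench.
- red_marker: Bystander: red and white marker, 128 mm, lying behind the station. Leave alone.
- caliper: Bystander: caliper, 205 mm, lying behind and right of the station. Leave alone.

How it is judged:
By the outcome, as a careful person would: the job done as asked, in the order asked, and still so for the second after the job is handed in, with the robot touching nothing.
Of filter, cell_a, cell_b, usb_stick, tee only 3 to 5 are there at a start; the rules pass over those that are not, and their reading is None.
At some moment in a run one of usb_stick, tee, cover_plate may be knocked a few centimetres aside while the robot is not near it.
It also fails if it takes over 205 s, if anything falls off the work surface, if the arm or the gripper's body presses on something with over 40 N, if the wrist force passes 120 N, or if a joint passes its speed limit or range.

ROBOT

A 6-joint arm with a two-finger parallel gripper is mounted at the origin on a cart in front of the work surface, level with it; the furniture and walls round the work are solid. World frame = base frame: x ahead of the robot, y to its left, z up, the work surface at z = 0. Lengths are in mm, angles in rad, forces in N, time in s.
With the tool pointing down it reaches from about 275 to 750 mm from the base axis. Payload 10.2 kg.
Tool frame: the origin (TCP) lies on the centre line of the jaws, within the pads' length; the fingertips stand 17 mm ahead of it and the grasp point (between the pads) lies 2 mm behind it; z points along the fingers, y is the line along which they close (so a half turn about z gives the same grasp; the last joint's range is limited). The gripper opens to 85 mm and grips with 20 to 120 N. Pads are 22 mm wide; open, the fingers measure 114 mm over their backs; the gripper's body (76 mm by 85 mm) begins 54 mm behind the grasp point. The pads swing forward as they close: fully open they stand 13 mm farther back than shut.
Start: joints at [-1.497, 0.313, 1.498, -0, 1.331, -0.223], TCP at [153.529, -502.056, 248.294] pointing down, gripper open.
Joint ranges: [-2.94, 2.94], [-0.97, 2.17], [0.19, 2.56], [-1.23, 4.37], [0.02, 3.11], [-2.88, 2.88]. Speed limits (rad/s): [2.39, 2.39, 3.01, 3.14, 3.14, 3.14].

INTERFACE

Orientations are given as a unit quaternion [w, x, y, z].
In Python, from rig import ctrl gives the robot as it stands. The module is installed in compiled form; this text tells all that it offers.
- The arm moves only by the shell command python3 -m jog 'ROWS' [FORCE]. ROWS is JSON, a list of rows, each an object with "delta_pos": the shift along the world's x, y, z in mm, a list of three; "angular": the turn, a rotation vector about the world's x, y, z in rad, a list of three; "fingers": the opening, from 0 (shut) to 1 (fully open). In form: [{"delta_pos": [tx, ty, tz], "angular": [rx, ry, rz], "fingers": fingers}, ...]. A call has 1 to 10 rows; each row is the pose to reach, as a shift and turn from the pose commanded when the call began; what a row does not reach only later rows make up. A row lasts 1/8 s, in which the tool goes at most 62.5 mm and 10.7 degrees, less where a joint would pass 70% of its speed; a pose out of reach is approached as far as the arm can. A call with a gripper value outside its range is refused whole. The fingers move at their own pace and stop on an object; FORCE is the grip in N (left out, the last holds). Time passes only in rows, so rows that repeat a pose let the fingers close. It gives the time, the measured TCP pose, the force, the opening and the grip force at its end, in the units of the state.
- ctrl.sense(): the state, without advancing time (a new reading comes with each control period).
- ctrl.capture(name): name is "side" or "top"; returns a dict with "pixels" (400x640x3 uint8, blue, green, red), "fx", "fy", "cx", "cy" (pixels), "R" (3x3) and "t" (3): a world point X has camera coordinates R X + t. Camera axes: x right, y down, z forward; pixel columns grow to the right and rows downward; lengths in mm; the calibration is good to about 2 mm. A picture is of the moment at which its call begins. There is no depth.
- ctrl.finish_job(): hands the job in; it is judged then, once.
The state is a dict: "time_s": time; "joints": joint angles; "dq": joint speeds; "tau": joint torques, N m; "eef_pos": TCP position; "ee_rot": TCP orientation; "force": force on the tool from outside, world axes, zero at the start; "wrist_torque": the same for the moment, N m; "grip_width": opening from 0.0 (shut) to 1.0 (fully open); "grip_force": force on a finger pad.
Only numpy, scipy, OpenCV 4.12 (cv2) and the standard library are available. Lean on these libraries where they do the work, as an engineer would, in place of code of your own. Each camera call takes 0.05 s, during which the arm holds its last target. There are 200 camera calls.

## Working session

There is one attempt and no reset: what is moved stays moved. The work goes in short steps, Python scripts to look and compute and a shell command to move; the robot and the scene stay as the last step left them, time stands still between calls to the robot, and variables do not carry over. Pictures are saved under pics/ and viewed, at most 17 in all, crops included, and the job is handed in when it is done.

```bash
mkdir -p pics
cat > h.py <<'E'
import cv2,numpy as np
from rig import ctrl
def snap(n,f,crop=None,s=1):
    c=ctrl.capture(n);im=c["pixels"]
    np.savez('pics/'+f+'.npz',**c)
    if crop: x0,y0,x1,y1=crop; im=im[y0:y1,x0:x1]
    if s!=1: im=cv2.resize(im,None,fx=s,fy=s,interpolation=cv2.INTER_CUBIC)
    cv2.imwrite('pics/'+f+'.png',im);return c
def ray(f,u,v,z):
    c=np.load('pics/'+f+'.npz');R=c['R'];t=c['t']
    o=-R.T@t;d=R.T@np.array([(u-c['cx'])/c['fx'],(v-c['cy'])/c['fy'],1])
    return (o+d*(z-o[2])/d[2]).round(1)
def proj(f,X):
    c=np.load('pics/'+f+'.npz');p=c['R']@np.array(X,float)+c['t']
    return (p[0]/p[2]*c['fx']+c['cx']).round(1),(p[1]/p[2]*c['fy']+c['cy']).round(1)
E
python3 - <<'E'
from h import *
for n in('top','side'):
    c=snap(n,n+'0',s=1.25);print(n,c['fx'],c['cx'],c['cy'],(-c['R'].T@c['t']).round(),c['R'].round(2).tolist())
s=ctrl.sense();print({k:s[k] for k in('time_s','eef_pos','ee_rot','force','grip_width')})
E
```

```text
top 424.3663494452096 319.26177593381567 199.2395318598684 [ 398.   46. 1177.] [[0.02, -1.0, 0.0], [-0.99, -0.02, -0.15], [0.15, 0.0, -0.99]]
side 520.6594712946463 325.4603738408049 203.96896968453038 [-126. 1136.  909.] [[-0.84, -0.54, 0.01], [-0.29, 0.43, -0.85], [0.46, -0.72, -0.52]]
{'time_s': 0.1, 'eef_pos': array([ 153.52396355, -501.8321289 ,  247.79612642]), 'ee_rot': array([-5.79051269e-04,  9.89007245e-01,  1.47865926e-01,  5.10635600e-05]), 'force': array([-0.38862469, -0.21324669,  1.40681949]), 'grip_width': 1.0018828230493644}
```

View pics/top0.png

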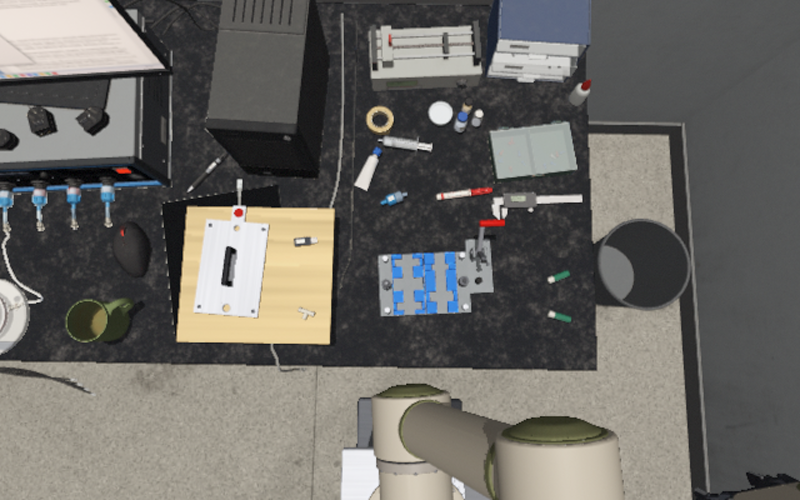

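View pics/side0.png

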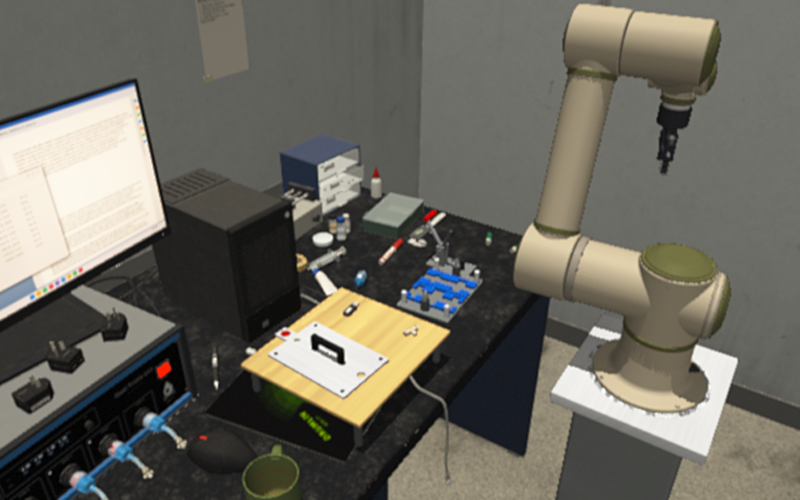

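The top view shows all five parts: the filter at (393,198), cells at (558,276) and (560,316), and the USB stick (306,241) and tee (306,312) on the riser. The cover is at (231,268). I'll enlarge crops to measure from.

Run:
```python
import cv2
im=cv2.imread('pics/top0.png');c=__import__('numpy').load('pics/top0.npz')['pixels']
cv2.imwrite('pics/cA.png',cv2.resize(c[145:265,295:465],None,fx=4.7,fy=4.7,interpolation=cv2.INTER_CUBIC))
cv2.imwrite('pics/cB.png',cv2.resize(c[135:275,135:275],None,fx=4.2,fy=4.2,interpolation=cv2.INTER_CUBIC))
```

```text
(no output)
```

View pics/cA.png

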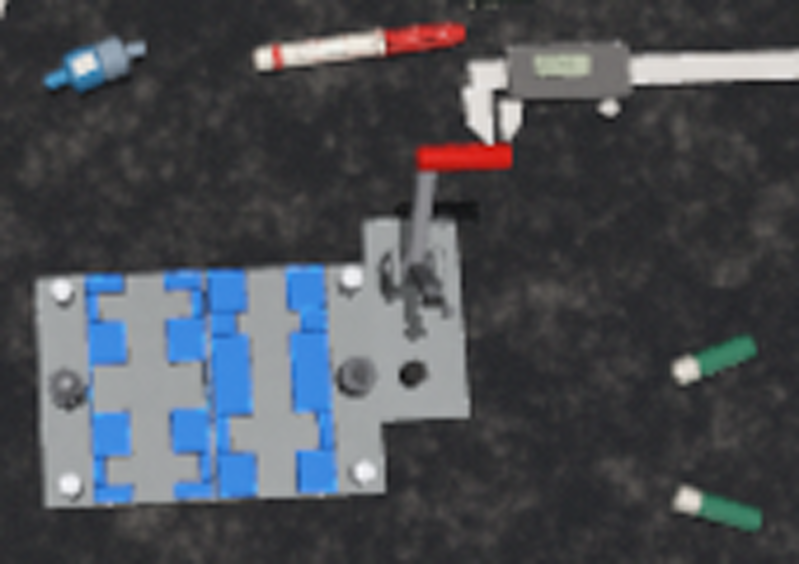

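View pics/cB.png

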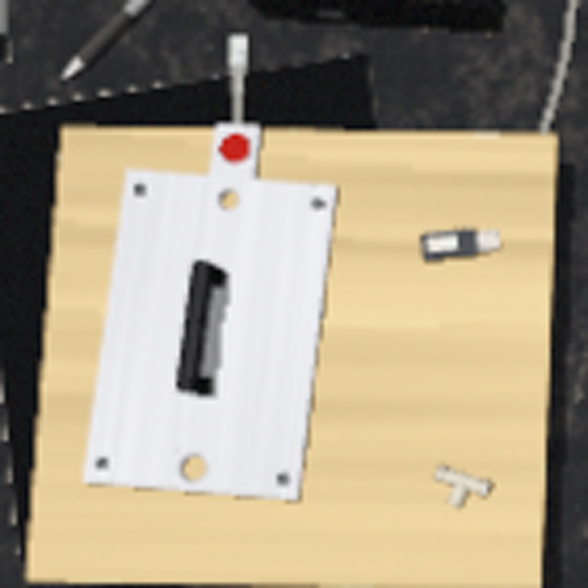

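The crops give:
- **Crop A:** rests at (62,292), (351,278), (70,485), (364,471), plus the lever bar (418–512,157), the filter and the cells.
- **Crop B:** cover holes at (228,199) and (193,467), plus the USB stick (422–500,244) and the tee bar (436,470)–(492,488) with its stem at (460,505).

```bash
cat > g.py <<'E'
from h import *
A=lambda x,y,z:ray('top0',(x+.5)/4.7-.5+295,(y+.5)/4.7-.5+145,z)
B=lambda x,y,z:ray('top0',(x+.5)/4.2-.5+135,(y+.5)/4.2-.5+135,z)
E
python3 - <<'E'
from g import *
def seg(n,a,b):
    d=b-a;print(n,'mid',((a+b)/2).round(1),'len',np.linalg.norm(d).round(1),'ang',np.arctan2(d[1],d[0]).round(3))
# rests: back-left, back-right, front-left, front-right
r=[A(62,292,36),A(351,278,36),A(70,485,36),A(364,471,36)];c=sum(r)/4
print('st',c.round(1),'from y', (lambda d:np.arctan2(-d[0],d[1]).round(3))((r[0]+r[2]-r[1]-r[3])),'x',(lambda d:np.arctan2(d[1],d[0]).round(3))(r[0]+r[1]-r[2]-r[3]),np.linalg.norm(r[0]-r[1]),np.linalg.norm(r[0]-r[2]))
seg('cellR1',A(676,373,7),A(754,345,7));seg('cellR2',A(677,496,7),A(760,522,7))
seg('filt',A(45,80,12),A(145,48,12))
seg('usb',B(422,247,76),B(500,240,78))
seg('teebar',B(436,470,80),B(492,488,80));print('stem',B(460,505,77))
seg('cover',B(228,199,77),B(193,467,77));seg('handle',B(207,265,114),B(188,390,114))
print('lever',A(418,157,122),A(512,157,122))
print('pins', A(67,383,50),A(356,374,50))
E
```

```text
st [503.1  -9.9  36. ] from y 0.064 x 0.063 167.1557656797994 110.9025698530021
cellR1 mid [ 523.4 -307.6    7. ] len 49.6 ang -1.215
cellR2 mid [ 435.7 -307.     7. ] len 50.0 ang -1.859
filt mid [694.6  60.6  12. ] len 63.1 ang -1.237
usb mid [582.3 243.2  77. ] len 49.2 ang -1.471
teebar mid [435.9 234.6  80. ] len 36.2 ang -1.862
stem [420.1 236.9  77. ]
cover mid [524.4 396.2  77. ] len 168.1 ang 3.077
handle mid [522.6 392.4 114. ] len 76.0 ang 3.056
lever [ 618.  -115.9  122. ] [ 618.8 -166.6  122. ]
pins [499.3  72.8  50. ] [507.  -90.9  50. ]
```

Rest spacing comes out at 167 × 111 mm against a nominal 168 × 112, so the calibration is good. Next I need the slot x offsets.

Run:
```python
import cv2,numpy as np
c=np.load('pics/top0.npz')['pixels']
cv2.imwrite('pics/cC.png',cv2.resize(c[200:254,300:382],None,fx=9.5,fy=9.5,interpolation=cv2.INTER_CUBIC))
```

```text
(no output)
```

View pics/cC.png

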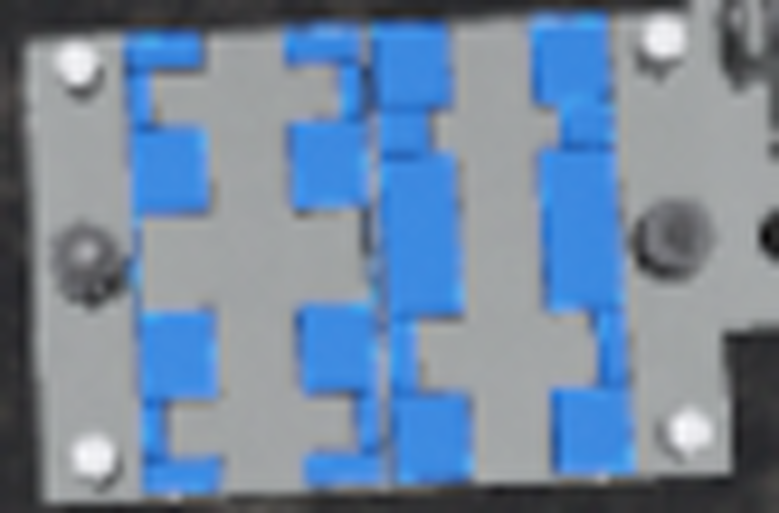

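```bash
cat > st.py <<'E'
import numpy as np
C=np.array([503.1,-9.9]);Y=0.063
Rz=np.array([[np.cos(Y),-np.sin(Y)],[np.sin(Y),np.cos(Y)]])
def toS(p):return (Rz.T@(np.array(p)[:2]-C)).round(1)
def toW(p):return (Rz@np.array(p)+C).round(1)
E
python3 - <<'E'
from h import *;from st import *
D=lambda x,y,z:ray('top0',(x+.5)/9.5-.5+300,(y+.5)/9.5-.5+200,z)
for n,t,b in (('back',[(165,68),(320,66)],[(170,127),(320,122)]),('filt',[(170,213),(330,208)],[(180,313),(340,305)]),('front',[(180,398),(340,391)],[(185,461),(340,454)]),('usb',[(425,316),(580,310)],[(430,395),(590,388)]),('tee',[(410,107),(570,102)],[(415,153),(565,147)])):
    T=np.mean([toS(D(*p,13)) for p in t],0);Bm=np.mean([toS(D(*p,14)) for p in b],0)
    m=(T+Bm)/2;print(n,m.round(1),'width',(T-Bm)[0].round(1),toW([m[0],36 if m[1]>0 else -36]))
for n,p in(('stationcorners',[(25,40),(690,10),(45,500),(730,472)]),):
    print([toS(D(*q,6)).tolist() for q in p])
E
```

```text
back [48.2 36.3] width 17.0 [548.9  29.1]
filt [ 0.3 35.4] width 28.6 [501.1  26. ]
front [-47.6  36. ] width 17.9 [453.4  23. ]
usb [-29.8 -35.6] width 22.7 [475.6 -47.7]
tee [ 35.6 -34.7] width 13.4 [540.9 -43.6]
[[68.6, 99.4], [68.3, -96.1], [-65.6, 99.1], [-66.8, -98.7]]
```

Slot widths match the given sizes (17, 28, 22 and 13 mm), so I trust these positions. Cell 1 is first.

```bash
python3 -m jog '[{"delta_pos":[60,30,-20],"angular":[0,0,0.18],"fingers":0.5},{"delta_pos":[370,194.5,-140],"angular":[0,0,1.63],"fingers":0.5},{"delta_pos":[370,194.5,-140],"angular":[0,0,1.63],"fingers":0.5},{"delta_pos":[370,194.5,-140],"angular":[0,0,1.63],"fingers":0.5},{"delta_pos":[370,194.5,-140],"angular":[0,0,1.63],"fingers":0.5},{"delta_pos":[370,194.5,-140],"angular":[0,0,1.63],"fingers":0.5},{"delta_pos":[370,194.5,-140],"angular":[0,0,1.63],"fingers":0.5},{"delta_pos":[370,194.5,-140],"angular":[0,0,1.63],"fingers":0.5},{"delta_pos":[370,194.5,-140],"angular":[0,0,1.63],"fingers":0.5},{"delta_pos":[370,194.5,-140],"angular":[0,0,1.63],"fingers":0.5}]' 30
```

```text
time_s: 1.35
eef_pos: [523.5, -307.3, 107.9]
ee_rot: [-0.0, 0.571, 0.821, 0.0]
force: [-0.6, -0.3, 0.3]
grip_width: 0.504
grip_force: 0.0
```

```bash
python3 -m jog '[{"delta_pos":[0,0,-60],"angular":[0,0,0],"fingers":0.5},{"delta_pos":[0,0,-89],"angular":[0,0,0],"fingers":0.5},{"delta_pos":[0,0,-89],"angular":[0,0,0],"fingers":0.5},{"delta_pos":[0,0,-89],"angular":[0,0,0],"fingers":0.05},{"delta_pos":[0,0,-89],"angular":[0,0,0],"fingers":0.05},{"delta_pos":[0,0,-89],"angular":[0,0,0],"fingers":0.05},{"delta_pos":[0,0,-89],"angular":[0,0,0],"fingers":0.05},{"delta_pos":[0,0,-40],"angular":[0,0,0],"fingers":0.05},{"delta_pos":[0,0,0],"angular":[0,0,0],"fingers":0.05}]' 30
```

```text
time_s: 2.48
eef_pos: [523.5, -307.5, 109.6]
ee_rot: [0.0, 0.571, 0.821, 0.0]
force: [0.3, 0.5, -0.8]
grip_width: 0.152
grip_force: 29.7
```

```bash
python3 -m jog '[{"delta_pos":[0,30,50],"angular":[0,0,-0.1],"fingers":0.05},{"delta_pos":[25.3,336.7,50],"angular":[0,0,-0.292],"fingers":0.05},{"delta_pos":[25.3,336.7,50],"angular":[0,0,-0.292],"fingers":0.05},{"delta_pos":[25.3,336.7,50],"angular":[0,0,-0.292],"fingers":0.05},{"delta_pos":[25.3,336.7,50],"angular":[0,0,-0.292],"fingers":0.05},{"delta_pos":[25.3,336.7,50],"angular":[0,0,-0.292],"fingers":0.05},{"delta_pos":[25.3,336.7,0],"angular":[0,0,-0.292],"fingers":0.05},{"delta_pos":[25.3,336.7,-50],"angular":[0,0,-0.292],"fingers":0.05},{"delta_pos":[25.3,336.7,-62],"angular":[0,0,-0.292],"fingers":0.05},{"delta_pos":[25.3,336.7,-62],"angular":[0,0,-0.292],"fingers":0.05}]' 30
python3 -c "
from h import *
snap('top','t1',(300,190,400,265),6)"
```

```text
time_s: 3.72
eef_pos: [549.2, 29.0, 46.8]
ee_rot: [0.0, 0.684, 0.729, 0.0]
force: [-0.8, 0.6, 0.4]
grip_width: 0.152
grip_force: 29.7
```

View pics/t1.png

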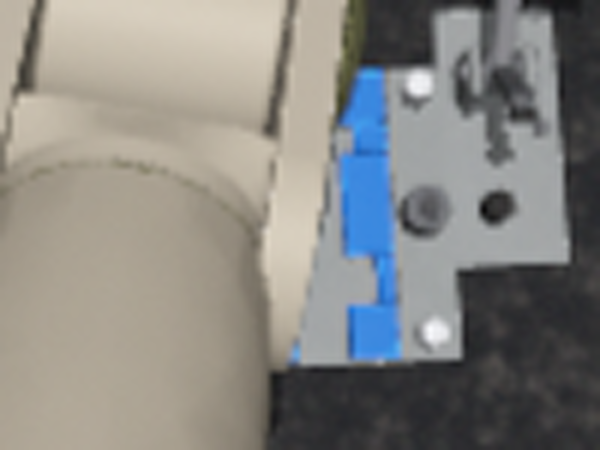

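The arm hides the left column from the top camera, so I'll lower by feel.

```bash
python3 -m jog '[{"delta_pos":[0,0,-10],"angular":[0,0,0],"fingers":0.05},{"delta_pos":[0,0,-18],"angular":[0,0,0],"fingers":0.05},{"delta_pos":[0,0,-20.5],"angular":[0,0,0],"fingers":0.05},{"delta_pos":[0,0,-20.5],"angular":[0,0,0],"fingers":0.05}]'
```

```text
time_s: 4.28
eef_pos: [549.2, 28.6, 26.0]
ee_rot: [0.001, 0.684, 0.729, -0.0]
force: [0.9, -5.5, 0.0]
grip_width: 0.157
grip_force: 32.0
```

```bash
python3 -m jog '[{"delta_pos":[0,0,0],"angular":[0,0,0],"fingers":0.35},{"delta_pos":[0,0,0],"angular":[0,0,0],"fingers":0.35},{"delta_pos":[0,0,60],"angular":[0,0,0],"fingers":0.35},{"delta_pos":[0,0,120],"angular":[0,0,0],"fingers":0.4},{"delta_pos":[-113.1,-336.1,100],"angular":[0,0,-0.351],"fingers":0.5},{"delta_pos":[-113.1,-336.1,100],"angular":[0,0,-0.351],"fingers":0.5},{"delta_pos":[-113.1,-336.1,100],"angular":[0,0,-0.351],"fingers":0.5},{"delta_pos":[-113.1,-336.1,100],"angular":[0,0,-0.351],"fingers":0.5},{"delta_pos":[-113.1,-336.1,100],"angular":[0,0,-0.351],"fingers":0.5},{"delta_pos":[-113.1,-336.1,100],"angular":[0,0,-0.351],"fingers":0.5}]'
python3 -c "
from h import *
snap('top','t2',(290,180,400,265),7)"
```

```text
time_s: 5.52
eef_pos: [434.7, -308.8, 125.6]
ee_rot: [-0.0, 0.801, 0.598, 0.0]
force: [-0.2, -0.2, -0.5]
grip_width: 0.5
grip_force: 0.0
```

View pics/t2.png

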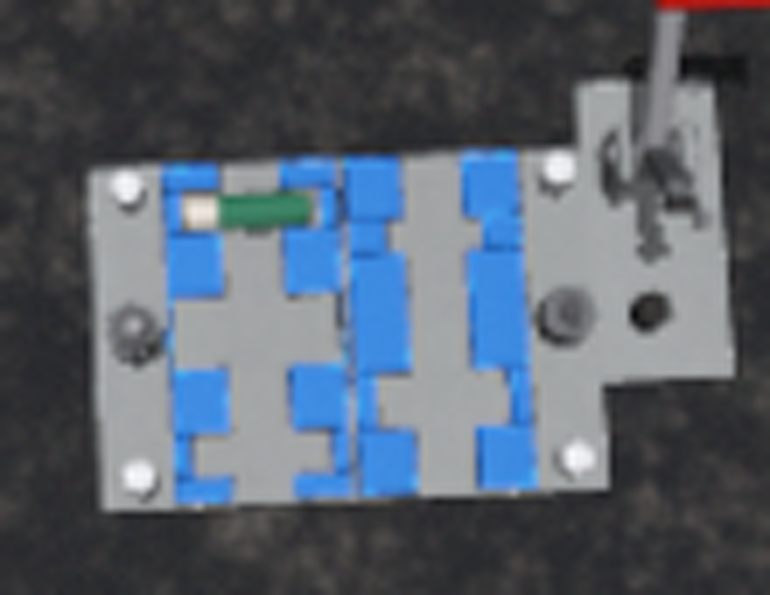

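The cell at crop (183–313,210) sits flat in the back slot. Cell 2 next.

```bash
python3 -m jog '[{"delta_pos":[0,0,-60],"angular":[0,0,0],"fingers":0.5},{"delta_pos":[0,0,-106.5],"angular":[0,0,0],"fingers":0.5},{"delta_pos":[0,0,-106.5],"angular":[0,0,0],"fingers":0.5},{"delta_pos":[0,0,-106.5],"angular":[0,0,0],"fingers":0.05},{"delta_pos":[0,0,-106.5],"angular":[0,0,0],"fingers":0.05},{"delta_pos":[0,0,-106.5],"angular":[0,0,0],"fingers":0.05},{"delta_pos":[0,0,-106.5],"angular":[0,0,0],"fingers":0.05},{"delta_pos":[0,0,-50],"angular":[0,0,0],"fingers":0.05},{"delta_pos":[0,0,0],"angular":[0,0,0],"fingers":0.05}]' 30
```

```text
time_s: 6.7
eef_pos: [435.5, -306.9, 127.2]
ee_rot: [-0.0, 0.801, 0.599, -0.0]
force: [1.1, -0.1, -0.5]
grip_width: 0.153
grip_force: 29.6
```

```bash
python3 -m jog '[{"delta_pos":[17.3,329,20],"angular":[0,0,0.351],"fingers":0.05},{"delta_pos":[17.3,329,20],"angular":[0,0,0.351],"fingers":0.05},{"delta_pos":[17.3,329,20],"angular":[0,0,0.351],"fingers":0.05},{"delta_pos":[17.3,329,20],"angular":[0,0,0.351],"fingers":0.05},{"delta_pos":[17.3,329,20],"angular":[0,0,0.351],"fingers":0.05},{"delta_pos":[17.3,329,0],"angular":[0,0,0.351],"fingers":0.05},{"delta_pos":[17.3,329,-50],"angular":[0,0,0.351],"fingers":0.05},{"delta_pos":[17.3,329,-83],"angular":[0,0,0.351],"fingers":0.05},{"delta_pos":[17.3,329,-97],"angular":[0,0,0.351],"fingers":0.05},{"delta_pos":[17.3,329,-99.8],"angular":[0,0,0.351],"fingers":0.05}]'
```

```text
time_s: 7.95
eef_pos: [453.2, 21.9, 26.0]
ee_rot: [-0.0, 0.684, 0.729, -0.0]
force: [-0.1, 0.2, -0.3]
grip_width: 0.152
grip_force: 29.7
```

```bash
python3 -m jog '[{"delta_pos":[0,0,0],"angular":[0,0,0],"fingers":0.35},{"delta_pos":[0,0,0],"angular":[0,0,0],"fingers":0.35},{"delta_pos":[0,0,60],"angular":[0,0,0],"fingers":0.35},{"delta_pos":[0,0,100],"angular":[0,0,0],"fingers":0.5},{"delta_pos":[241.6,38.6,90],"angular":[0,0,0.271],"fingers":0.6},{"delta_pos":[241.6,38.6,90],"angular":[0,0,0.271],"fingers":0.6},{"delta_pos":[241.6,38.6,90],"angular":[0,0,0.271],"fingers":0.6},{"delta_pos":[241.6,38.6,90],"angular":[0,0,0.271],"fingers":0.6},{"delta_pos":[241.6,38.6,90],"angular":[0,0,0.271],"fingers":0.6},{"delta_pos":[241.6,38.6,90],"angular":[0,0,0.271],"fingers":0.6}]'
```

```text
time_s: 9.2
eef_pos: [694.0, 60.7, 116.1]
ee_rot: [-0.0, 0.579, 0.815, -0.0]
force: [-0.3, -0.5, -0.8]
grip_width: 0.596
grip_force: 0.0
```

```bash
python3 -m jog '[{"delta_pos":[0,0,-60],"angular":[0,0,0],"fingers":0.6},{"delta_pos":[0,0,-96],"angular":[0,0,0],"fingers":0.6},{"delta_pos":[0,0,-96],"angular":[0,0,0],"fingers":0.6},{"delta_pos":[0,0,-96],"angular":[0,0,0],"fingers":0.1},{"delta_pos":[0,0,-96],"angular":[0,0,0],"fingers":0.1},{"delta_pos":[0,0,-96],"angular":[0,0,0],"fingers":0.1},{"delta_pos":[0,0,-96],"angular":[0,0,0],"fingers":0.1},{"delta_pos":[0,0,-50],"angular":[0,0,0],"fingers":0.1},{"delta_pos":[0,0,0],"angular":[0,0,0],"fingers":0.1}]' 30
python3 -c "
from h import *
snap('side','s1',(320,150,480,270),5)"
```

```text
time_s: 10.32
eef_pos: [694.5, 60.6, 118.2]
ee_rot: [0.0, 0.579, 0.815, 0.0]
force: [0.3, 0.3, -0.0]
grip_width: 0.269
grip_force: 29.7
```

View pics/s1.png

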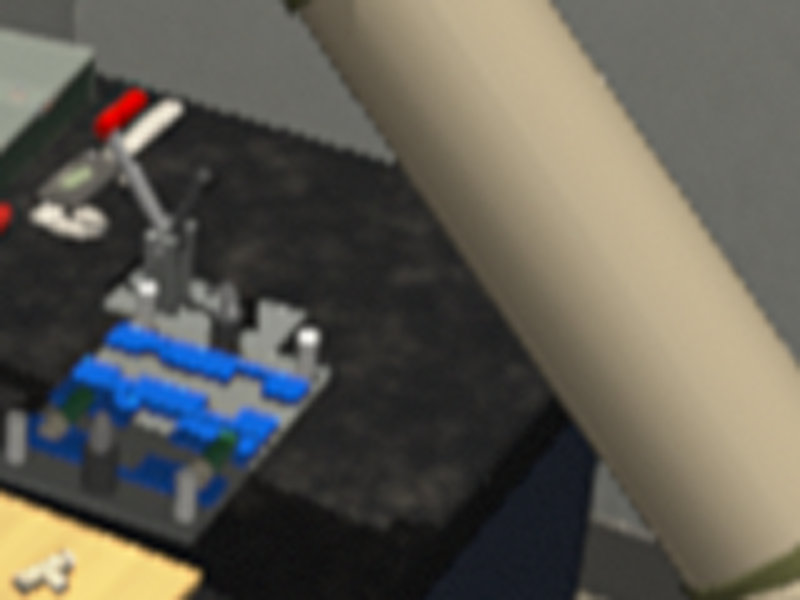

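Side view: both cells, at (75,405) and (222,447), are down in their slots. Now the filter.

```bash
python3 -m jog '[{"delta_pos":[-193.7,-35.1,20],"angular":[0,0,-0.271],"fingers":0.1},{"delta_pos":[-193.7,-35.1,20],"angular":[0,0,-0.271],"fingers":0.1},{"delta_pos":[-193.7,-35.1,20],"angular":[0,0,-0.271],"fingers":0.1},{"delta_pos":[-193.7,-35.1,10],"angular":[0,0,-0.271],"fingers":0.1},{"delta_pos":[-193.7,-35.1,-20],"angular":[0,0,-0.271],"fingers":0.1},{"delta_pos":[-193.7,-35.1,-60],"angular":[0,0,-0.271],"fingers":0.1},{"delta_pos":[-193.7,-35.1,-75],"angular":[0,0,-0.271],"fingers":0.1},{"delta_pos":[-193.7,-35.1,-85],"angular":[0,0,-0.271],"fingers":0.1},{"delta_pos":[-193.7,-35.1,-89.5],"angular":[0,0,-0.271],"fingers":0.1},{"delta_pos":[-193.7,-35.1,-89.5],"angular":[0,0,-0.271],"fingers":0.1}]'
```

```text
time_s: 11.62
eef_pos: [501.5, 25.5, 28.8]
ee_rot: [0.001, 0.684, 0.73, 0.0]
force: [-7.8, -0.2, 18.6]
grip_width: 0.27
grip_force: 31.4
```

It stopped 2 mm high with a −x push, so it is touching the far wall. I'll lift a little, shift −x and retry.

```bash
python3 -m jog '[{"delta_pos":[0,0,6],"angular":[0,0,0],"fingers":0.1},{"delta_pos":[-1.2,0,6],"angular":[0,0,0],"fingers":0.1},{"delta_pos":[-1.2,0,3],"angular":[0,0,0],"fingers":0.1},{"delta_pos":[-1.2,0,1.5],"angular":[0,0,0],"fingers":0.1},{"delta_pos":[-1.2,0,0.5],"angular":[0,0,0],"fingers":0.1},{"delta_pos":[-1.2,0,0.5],"angular":[0,0,0],"fingers":0.1}]'
```

```text
time_s: 12.38
eef_pos: [500.0, 25.5, 28.7]
ee_rot: [0.0, 0.684, 0.73, -0.0]
force: [-9.1, 0.6, 25.9]
grip_width: 0.266
grip_force: 32.1
```

```bash
python3 -c "
from h import *
snap('side','s2',(315,190,405,260),8)"
```

```text
(no output)
```

View pics/s2.png

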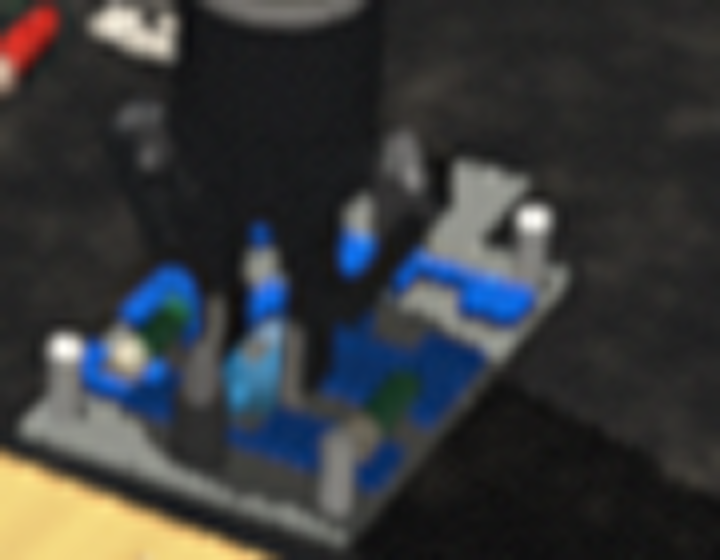

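The filter sits low in its slot, so the upward force is floor contact. I'll ease up, release, then go to the USB stick.

```bash
python3 -m jog '[{"delta_pos":[0,0,1.5],"angular":[0,0,0],"fingers":0.1},{"delta_pos":[0,0,1.5],"angular":[0,0,0],"fingers":0.42},{"delta_pos":[0,0,1.5],"angular":[0,0,0],"fingers":0.42},{"delta_pos":[0,0,1.5],"angular":[0,0,0],"fingers":0.42},{"delta_pos":[0,0,60],"angular":[0,0,0],"fingers":0.42},{"delta_pos":[0,0,120],"angular":[0,0,0],"fingers":0.45}]'
python3 - <<'E'
from g import *
print(ctrl.sense()['eef_pos'])
E
```

```text
time_s: 13.18
eef_pos: [499.3, 25.6, 148.0]
ee_rot: [-0.001, 0.684, 0.729, -0.0]
force: [0.5, -0.4, -0.1]
grip_width: 0.448
grip_force: 0.0
[499.32561595  25.58973252 148.03541951]
```

```bash
cat > chk.py <<'E'
from h import *
import sys
c=ctrl.capture('top')['pixels'].astype(int);np.save('pics/last.npy',c);o=np.load('pics/top0.npz')['pixels'].astype(int)
for n,(x0,y0,x1,y1) in dict(usb=(233,187,256,201),tee=(236,243,255,258),cover=(153,160,217,257),filt=(310,152,335,166),marker=(347,148,396,162),cal=(393,152,470,177)).items():
    d=np.abs(c-o)[y0:y1,x0:x1].sum(2);print(n,round(d.mean(),1),(d>90).sum(),end=' | ')
E
python3 chk.py
```

```text
usb 2.1 0 | tee 1.8 0 | cover 2.1 0 | filt 93.6 112 | marker 3.0 0 | cal 3.1 0 |
```

```bash
python3 -m jog '[{"delta_pos":[82.6,217.7,5],"angular":[0,0,0.037],"fingers":0.4},{"delta_pos":[82.6,217.7,5],"angular":[0,0,0.037],"fingers":0.4},{"delta_pos":[82.6,217.7,5],"angular":[0,0,0.037],"fingers":0.4},{"delta_pos":[82.6,217.7,5],"angular":[0,0,0.037],"fingers":0.4},{"delta_pos":[82.6,217.7,0],"angular":[0,0,0.037],"fingers":0.4},{"delta_pos":[82.6,217.7,-40],"angular":[0,0,0.037],"fingers":0.4},{"delta_pos":[82.6,217.7,-56],"angular":[0,0,0.037],"fingers":0.4},{"delta_pos":[82.6,217.7,-56],"angular":[0,0,0.037],"fingers":0.4},{"delta_pos":[82.6,217.7,-56],"angular":[0,0,0.037],"fingers":0.1},{"delta_pos":[82.6,217.7,-56],"angular":[0,0,0.037],"fingers":0.1}]' 30
```

```text
time_s: 14.48
eef_pos: [582.7, 243.0, 91.7]
ee_rot: [0.0, 0.671, 0.742, 0.0]
force: [-0.5, -1.3, 2.5]
grip_width: 0.188
grip_force: 30.5
```

```bash
python3 -m jog '[{"delta_pos":[0,0,0],"angular":[0,0,0],"fingers":0.1},{"delta_pos":[0,0,0],"angular":[0,0,0],"fingers":0.1},{"delta_pos":[0,0,30],"angular":[0,0,0],"fingers":0.1},{"delta_pos":[0,0,60],"angular":[0,0,0],"fingers":0.1},{"delta_pos":[0,0,60],"angular":[0,0,0],"fingers":0.1}]' 30; python3 chk.py
```

```text
time_s: 15.1
eef_pos: [583.1, 243.6, 153.0]
ee_rot: [0.001, 0.67, 0.742, 0.002]
force: [-0.5, -0.2, -0.8]
grip_width: 0.19
grip_force: 30.2
usb 214.3 213 | tee 193.7 255 | cover 114.7 2479 | filt 92.7 112 | marker 5.6 0 | cal 5.8 0 |
```

```bash
python3 -m jog '[{"delta_pos":[-106.9,-290.9,0],"angular":[0,0,-0.037],"fingers":0.1},{"delta_pos":[-106.9,-290.9,0],"angular":[0,0,-0.037],"fingers":0.1},{"delta_pos":[-106.9,-290.9,0],"angular":[0,0,-0.037],"fingers":0.1},{"delta_pos":[-106.9,-290.9,0],"angular":[0,0,-0.037],"fingers":0.1},{"delta_pos":[-106.9,-290.9,0],"angular":[0,0,-0.037],"fingers":0.1},{"delta_pos":[-106.9,-290.9,-40],"angular":[0,0,-0.037],"fingers":0.1},{"delta_pos":[-106.9,-290.9,-90],"angular":[0,0,-0.037],"fingers":0.1},{"delta_pos":[-106.9,-290.9,-110],"angular":[0,0,-0.037],"fingers":0.1},{"delta_pos":[-106.9,-290.9,-120],"angular":[0,0,-0.037],"fingers":0.1},{"delta_pos":[-106.9,-290.9,-124.7],"angular":[0,0,-0.037],"fingers":0.1}]'
python3 -m jog '[{"delta_pos":[0,0,0],"angular":[0,0,0],"fingers":0.1}]'
```

```text
time_s: 16.4
eef_pos: [475.4, -48.0, 25.8]
ee_rot: [0.0, 0.684, 0.729, -0.0]
force: [0.6, -3.2, 2.3]
grip_width: 0.188
grip_force: 33.2
time_s: 16.52
eef_pos: [475.4, -47.9, 26.1]
ee_rot: [0.0, 0.684, 0.729, -0.0]
force: [1.2, -4.6, -4.2]
grip_width: 0.188
grip_force: 33.8
```

```bash
python3 -m jog '[{"delta_pos":[0,0,0],"angular":[0,0,0],"fingers":0.36},{"delta_pos":[0,0,0],"angular":[0,0,0],"fingers":0.36},{"delta_pos":[0,0,60],"angular":[0,0,0],"fingers":0.36},{"delta_pos":[0,0,120],"angular":[0,0,0],"fingers":0.4},{"delta_pos":[0,120,120],"angular":[0,0,0],"fingers":0.4},{"delta_pos":[0,120,120],"angular":[0,0,0],"fingers":0.4}]'
python3 chk.py
python3 -c "
import numpy as np,cv2;c=np.load('pics/last.npy').astype('uint8')
cv2.imwrite('pics/t3.png',cv2.resize(c[130:270,140:400],None,fx=3,fy=3,interpolation=2))"
```

```text
time_s: 17.27
eef_pos: [475.2, 74.0, 147.3]
ee_rot: [0.0, 0.685, 0.729, 0.001]
force: [0.8, 0.0, -0.0]
grip_width: 0.4
grip_force: 0.0
usb 78.7 104 | tee 2.2 0 | cover 2.4 0 | filt 93.7 112 | marker 3.3 0 | cal 3.2 0 |
```

View pics/t3.png

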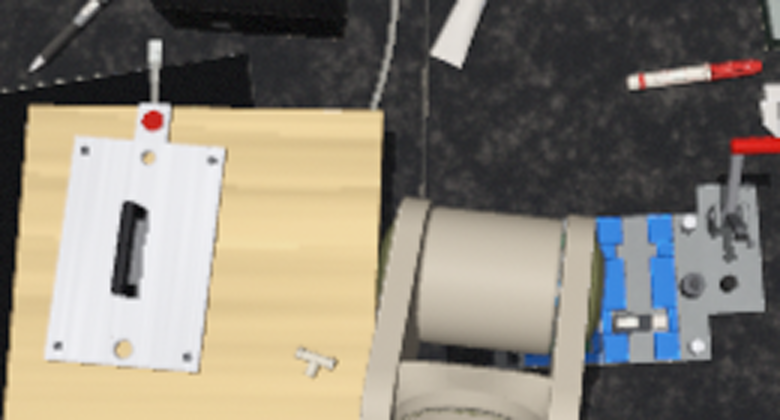

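USB stick sits in its slot at (637,321), and the tee and cover haven't moved. Now the tee.

```bash
python3 -m jog '[{"delta_pos":[-45,163.2,0],"angular":[0,0,-0.354],"fingers":0.42},{"delta_pos":[-45,163.2,0],"angular":[0,0,-0.354],"fingers":0.42},{"delta_pos":[-45,163.2,0],"angular":[0,0,-0.354],"fingers":0.42},{"delta_pos":[-45,163.2,-40],"angular":[0,0,-0.354],"fingers":0.42},{"delta_pos":[-45,163.2,-55],"angular":[0,0,-0.354],"fingers":0.42},{"delta_pos":[-45,163.2,-55],"angular":[0,0,-0.354],"fingers":0.42},{"delta_pos":[-45,163.2,-55],"angular":[0,0,-0.354],"fingers":0.1},{"delta_pos":[-45,163.2,-55],"angular":[0,0,-0.354],"fingers":0.1},{"delta_pos":[-45,163.2,-55],"angular":[0,0,-0.354],"fingers":0.1},{"delta_pos":[-45,163.2,-55],"angular":[0,0,-0.354],"fingers":0.1}]' 30
python3 -m jog '[{"delta_pos":[0,0,0],"angular":[0,0,0],"fingers":0.1},{"delta_pos":[0,0,30],"angular":[0,0,0],"fingers":0.1},{"delta_pos":[0,0,60],"angular":[0,0,0],"fingers":0.1},{"delta_pos":[0,0,60],"angular":[0,0,0],"fingers":0.1}]' 30
python3 -c "
from h import *
snap('side','s3',None,1)
u,v=proj('s3',[430,235,140]);print(u,v)
im=cv2.imread('pics/s3.png');u,v=int(u),int(v)
cv2.imwrite('pics/s3c.png',cv2.resize(im[v-30:v+40,u-50:u+50],None,fx=7,fy=7,interpolation=2))"
```

```text
time_s: 18.58
eef_pos: [431.3, 235.3, 92.4]
ee_rot: [0.001, 0.802, 0.597, 0.001]
force: [0.9, -3.6, 6.1]
grip_width: 0.217
grip_force: 29.7
time_s: 19.08
eef_pos: [431.4, 235.8, 153.3]
ee_rot: [0.001, 0.802, 0.597, 0.002]
force: [-0.2, -0.6, -0.0]
grip_width: 0.219
grip_force: 29.4
330.5 245.3
```

View pics/s3c.png

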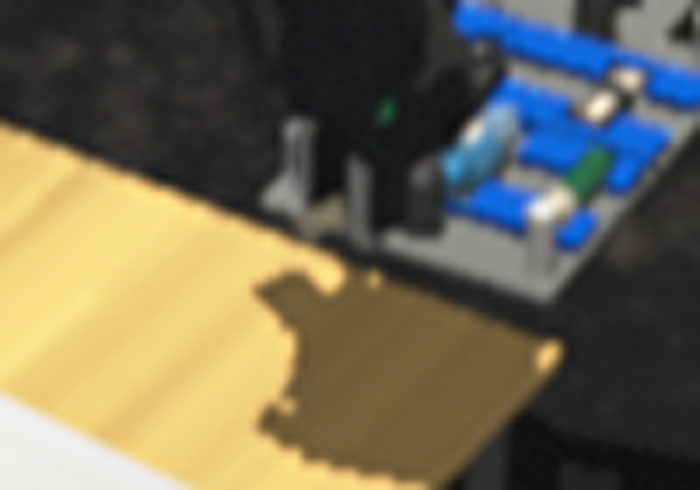

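All four placed parts sit flat, and the tee's grip width matches 20.5 mm. Placing the tee.

```bash
python3 -m jog '[{"delta_pos":[104.7,-280,10],"angular":[0,0,0.354],"fingers":0.1},{"delta_pos":[104.7,-280,10],"angular":[0,0,0.354],"fingers":0.1},{"delta_pos":[104.7,-280,10],"angular":[0,0,0.354],"fingers":0.1},{"delta_pos":[104.7,-280,10],"angular":[0,0,0.354],"fingers":0.1},{"delta_pos":[104.7,-280,0],"angular":[0,0,0.354],"fingers":0.1},{"delta_pos":[104.7,-280,-40],"angular":[0,0,0.354],"fingers":0.1},{"delta_pos":[104.7,-280,-90],"angular":[0,0,0.354],"fingers":0.1},{"delta_pos":[104.7,-280,-113],"angular":[0,0,0.354],"fingers":0.1},{"delta_pos":[104.7,-280,-120],"angular":[0,0,0.354],"fingers":0.1},{"delta_pos":[104.7,-280,-124.5],"angular":[0,0,0.354],"fingers":0.1}]'
python3 -m jog '[{"delta_pos":[0,0,0],"angular":[0,0,0],"fingers":0.1}]'
```

```text
time_s: 20.38
eef_pos: [535.2, -44.5, 26.8]
ee_rot: [-0.0, 0.684, 0.729, 0.0]
force: [0.5, -0.2, -0.2]
grip_width: 0.221
grip_force: 29.7
time_s: 20.5
eef_pos: [535.3, -44.4, 27.2]
ee_rot: [0.0, 0.684, 0.729, 0.0]
force: [-0.0, -0.1, -0.5]
grip_width: 0.218
grip_force: 29.8
```

```bash
python3 -m jog '[{"delta_pos":[0,0,0],"angular":[0,0,0],"fingers":0.4},{"delta_pos":[0,0,0],"angular":[0,0,0],"fingers":0.4},{"delta_pos":[0,0,60],"angular":[0,0,0],"fingers":0.4},{"delta_pos":[0,0,120],"angular":[0,0,0],"fingers":0.5},{"delta_pos":[-11,180,145],"angular":[0,0,0.5],"fingers":0.5},{"delta_pos":[-11,180,145],"angular":[0,0,0.5],"fingers":0.5},{"delta_pos":[-11,180,145],"angular":[0,0,0.5],"fingers":0.5}]'
python3 chk.py
python3 -c "
import numpy as np,cv2;c=np.load('pics/last.npy').astype('uint8')
cv2.imwrite('pics/t4.png',cv2.resize(c[190:260,300:400],None,fx=7,fy=7,interpolation=2))"
```

```text
time_s: 21.38
eef_pos: [523.7, 137.6, 172.6]
ee_rot: [0.0, 0.48, 0.877, 0.0]
force: [0.7, 0.4, 0.1]
grip_width: 0.503
grip_force: 0.0
usb 127.2 124 | tee 121.9 166 | cover 1.6 0 | filt 93.1 112 | marker 2.8 0 | cal 2.9 0 |
```

View pics/t4.png

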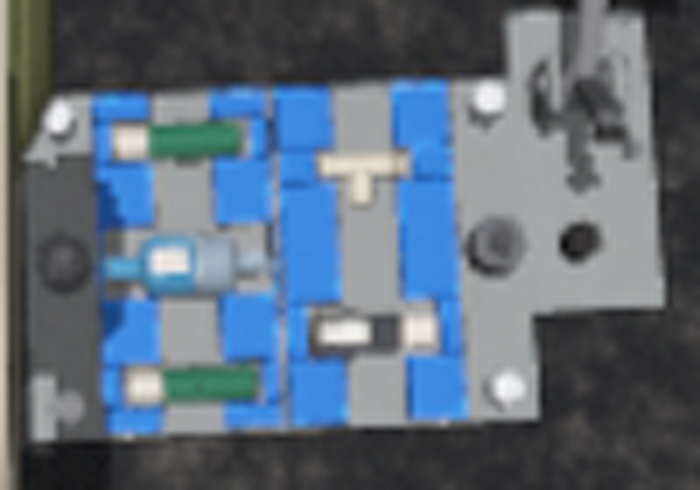

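All five parts are packed and the cover hasn't moved. Taking the handle.

```bash
python3 -m jog '[{"delta_pos":[0,260.5,0],"angular":[0,0,0.943],"fingers":0.4},{"delta_pos":[0,260.5,0],"angular":[0,0,0.943],"fingers":0.4},{"delta_pos":[0,260.5,0],"angular":[0,0,0.943],"fingers":0.4},{"delta_pos":[0,260.5,0],"angular":[0,0,0.943],"fingers":0.4},{"delta_pos":[0,260.5,0],"angular":[0,0,0.943],"fingers":0.4},{"delta_pos":[0,260.5,0],"angular":[0,0,0.943],"fingers":0.4},{"delta_pos":[0,260.5,-30],"angular":[0,0,0.943],"fingers":0.4},{"delta_pos":[0,260.5,-65.8],"angular":[0,0,0.943],"fingers":0.4},{"delta_pos":[0,260.5,-65.8],"angular":[0,0,0.943],"fingers":0.4}]'
```

```text
time_s: 22.55
eef_pos: [523.3, 394.4, 103.9]
ee_rot: [-0.002, 0.034, 0.999, -0.001]
force: [-1.1, -0.2, -0.0]
grip_width: 0.402
grip_force: 0.0
```

```bash
python3 -m jog '[{"delta_pos":[0,0,0],"angular":[0,0,0],"fingers":0},{"delta_pos":[0,0,0],"angular":[0,0,0],"fingers":0},{"delta_pos":[0,0,0],"angular":[0,0,0],"fingers":0},{"delta_pos":[0,0,0],"angular":[0,0,0],"fingers":0},{"delta_pos":[0,0,0],"angular":[0,0,0],"fingers":0}]' 80
```

```text
time_s: 23.18
eef_pos: [525.1, 396.1, 108.3]
ee_rot: [0.002, 0.032, 0.999, 0.001]
force: [-0.1, -2.2, 6.7]
grip_width: 0.125
grip_force: 79.6
```

```bash
python3 -m jog '[{"delta_pos":[0,0,20],"angular":[0,0,0],"fingers":0},{"delta_pos":[0,0,50],"angular":[0,0,0],"fingers":0},{"delta_pos":[0,-30,60],"angular":[0,0,-0.15],"fingers":0},{"delta_pos":[-10,-70,60],"angular":[0,0,-0.3],"fingers":0},{"delta_pos":[-20,-110,60],"angular":[0,0,-0.45],"fingers":0},{"delta_pos":[-20,-150,60],"angular":[0,0,-0.6],"fingers":0},{"delta_pos":[-20,-190,60],"angular":[0,0,-0.75],"fingers":0},{"delta_pos":[-20,-230,60],"angular":[0,0,-0.9],"fingers":0},{"delta_pos":[-20,-260,60],"angular":[0,0,-1.05],"fingers":0},{"delta_pos":[-20,-290,60],"angular":[0,0,-1.2],"fingers":0}]'
python3 -m jog '[{"delta_pos":[0,-40,0],"angular":[0,0,-0.15],"fingers":0},{"delta_pos":[-1,-80,0],"angular":[0,0,-0.243],"fingers":0},{"delta_pos":[-1,-116.5,0],"angular":[0,0,-0.243],"fingers":0},{"delta_pos":[-1,-116.5,0],"angular":[0,0,-0.243],"fingers":0},{"delta_pos":[-1,-116.5,-30],"angular":[0,0,-0.243],"fingers":0},{"delta_pos":[-1,-116.5,-56],"angular":[0,0,-0.243],"fingers":0},{"delta_pos":[-1,-116.5,-56],"angular":[0,0,-0.243],"fingers":0},{"delta_pos":[-1,-116.5,-56],"angular":[0,0,-0.243],"fingers":0}]'
python3 - <<'E'
from h import *
c=snap('top','t5')
im=c['pixels'];cv2.imwrite('pics/t5c.png',cv2.resize(im[180:270,290:400],None,fx=7,fy=6.6,interpolation=2))
E
```

```text
time_s: 24.42
eef_pos: [504.0, 105.0, 166.4]
ee_rot: [0.0, 0.593, 0.805, 0.0]
force: [0.3, -0.2, -2.5]
grip_width: 0.124
grip_force: 78.5
time_s: 25.42
eef_pos: [503.7, -10.1, 111.2]
ee_rot: [0.001, 0.684, 0.729, 0.0]
force: [0.2, 0.2, -2.6]
grip_width: 0.121
grip_force: 78.5
```

View pics/t5c.png

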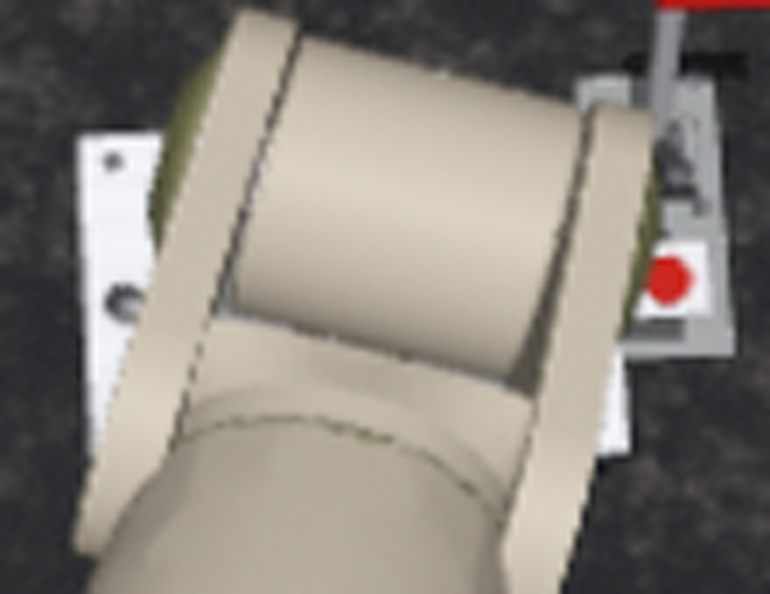

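The round hole is at crop (125,301), partly hidden. The red disc is at (669,279), with plate corners at (77,137) and (632,455).

Run:
```python
from g import *;from st import *
a=B(228,199,77)[:2];b=B(193,467,77)[:2];d=B(235,148,78)[:2]
m=(a+b)/2;ey=(b-a)/np.linalg.norm(b-a);ex=np.array([ey[1],-ey[0]])
loc=lambda p:np.array([(p-m)@ex,(p-m)@ey]).round(1)
print('disc',loc(d),'corners',[loc(B(*p,78)[:2]).tolist() for p in((126,170),(335,186),(84,483),(299,499))])
T=lambda x,y,z:ray('t5',(x+.5)/7-.5+290,(y+.5)/6.6-.5+180,z)
zt=80.5
for n,p in dict(hole=(124,301),disc=(669,279),TL=(77,135),BL=(93,453),BR=(631,455)).items(): print(n,T(*p,zt-(2 if n=='hole' else 0)),toS(T(*p,zt)))
```

```text
disc [  -0.6 -116.6] corners [[65.9, -97.1], [-66.3, -97.6], [64.9, 99.1], [-67.4, 98.1]]
hole [499.   76.2  78.5] [ 1.1 86.2]
disc [ 510.7 -125.5   80.5] [   0.3 -115.8]
TL [564.4  95.   80.5] [ 67.8 100.8]
BL [439.4  86.3  80.5] [-57.5 100. ]
BR [ 441.8 -111.1   80.5] [-67.5 -97.1]
```

The plate looks about +0.8 mm in x and +1 mm in y off, with no yaw error. I'll correct and descend onto the tapers.

```bash
python3 -m jog '[{"delta_pos":[-0.7,-1,0],"angular":[0,0,0],"fingers":0},{"delta_pos":[-0.7,-1,-10],"angular":[0,0,0],"fingers":0},{"delta_pos":[-0.7,-1,-18],"angular":[0,0,0],"fingers":0},{"delta_pos":[-0.7,-1,-22],"angular":[0,0,0],"fingers":0},{"delta_pos":[-0.7,-1,-25],"angular":[0,0,0],"fingers":0},{"delta_pos":[-0.7,-1,-25],"angular":[0,0,0],"fingers":0}]'
```

```text
time_s: 26.22
eef_pos: [502.8, -11.6, 85.0]
ee_rot: [0.0, 0.684, 0.729, 0.0]
force: [3.9, -1.0, -2.6]
grip_width: 0.122
grip_force: 78.6
```

```bash
python3 -m jog '[{"delta_pos":[0.5,0,0],"angular":[0,0,0],"fingers":0},{"delta_pos":[0.5,0,-2],"angular":[0,0,0],"fingers":0},{"delta_pos":[0.5,0,-4],"angular":[0,0,0],"fingers":0},{"delta_pos":[0.5,0,-6],"angular":[0,0,0],"fingers":0},{"delta_pos":[0.5,0,-6],"angular":[0,0,0],"fingers":0}]'
python3 -c "
from h import *
print(ctrl.sense()['wrist_torque'])"
```

```text
time_s: 26.85
eef_pos: [503.3, -11.6, 79.0]
ee_rot: [0.0, 0.684, 0.729, 0.0]
force: [5.2, -2.3, -4.2]
grip_width: 0.127
grip_force: 78.5
[-0.36833966 -0.97967139 -0.06394383]
```

```bash
python3 -m jog '[{"delta_pos":[0.7,-0.3,0],"angular":[0,0,0],"fingers":0},{"delta_pos":[0.7,-0.3,-2],"angular":[0,0,0],"fingers":0},{"delta_pos":[0.7,-0.3,-4],"angular":[0,0,0],"fingers":0},{"delta_pos":[0.7,-0.3,-5.5],"angular":[0,0,0],"fingers":0},{"delta_pos":[0.7,-0.3,-7],"angular":[0,0,0],"fingers":0},{"delta_pos":[0.7,-0.3,-7],"angular":[0,0,0],"fingers":0}]'
python3 -c "
from h import *
print(ctrl.sense()['wrist_torque'])"
```

```text
time_s: 27.6
eef_pos: [503.5, -11.7, 72.2]
ee_rot: [-0.0, 0.684, 0.729, -0.0]
force: [0.3, -1.2, 3.3]
grip_width: 0.121
grip_force: 79.6
[-0.10179152 -0.01384106 -0.02990654]
```

```bash
python3 -m jog '[{"delta_pos":[0,0,-1],"angular":[0,0,0],"fingers":0},{"delta_pos":[0,0,-2],"angular":[0,0,0],"fingers":0},{"delta_pos":[0,0,-2],"angular":[0,0,0],"fingers":0}]'
python3 -c "
from h import *
print(ctrl.sense()['wrist_torque'])"
```

```text
time_s: 27.98
eef_pos: [503.6, -11.7, 72.2]
ee_rot: [0.0, 0.684, 0.73, -0.0]
force: [-10.3, 1.1, 27.0]
grip_width: 0.123
grip_force: 83.0
[ 0.14121343  1.55082132 -0.10565687]
```

It's a hard stop at the expected seated height. Release, move clear and check.

```bash
python3 -m jog '[{"delta_pos":[0,0,2],"angular":[0,0,0],"fingers":0},{"delta_pos":[0,0,2],"angular":[0,0,0],"fingers":0.3},{"delta_pos":[0,0,2],"angular":[0,0,0],"fingers":0.35},{"delta_pos":[0,0,2],"angular":[0,0,0],"fingers":0.35},{"delta_pos":[0,0,50],"angular":[0,0,0],"fingers":0.4},{"delta_pos":[0,0,110],"angular":[0,0,0],"fingers":0.4},{"delta_pos":[-100,-240,130],"angular":[0,0,0],"fingers":0.4},{"delta_pos":[-100,-240,130],"angular":[0,0,0],"fingers":0.4},{"delta_pos":[-100,-240,130],"angular":[0,0,0],"fingers":0.4},{"delta_pos":[-100,-240,130],"angular":[0,0,0],"fingers":0.4}]'
python3 - <<'E'
from h import *
c=snap('top','t6');s=snap('side','s6')
a=cv2.resize(c['pixels'][165:260,290:410],None,fx=5,fy=5,interpolation=2)[:, :400+200]
b=cv2.resize(s['pixels'][180:270,310:420],None,fx=5,fy=5,interpolation=2)
a=cv2.resize(a,(450,357));b=cv2.resize(b,(350,287));o=np.zeros((357,800,3),np.uint8);o[:,:450]=a;o[:287,450:]=b
cv2.imwrite('pics/c6.png',o)
E
```

```text
time_s: 29.22
eef_pos: [406.7, -243.5, 199.4]
ee_rot: [0.0, 0.684, 0.729, 0.0]
force: [0.9, -0.6, -1.1]
grip_width: 0.395
grip_force: 0.0
```

View pics/c6.png

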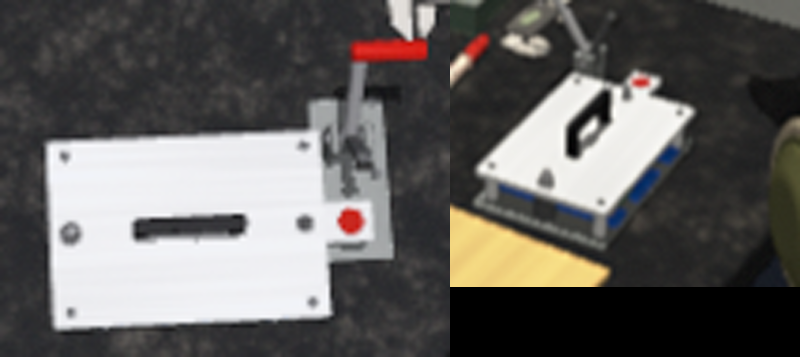

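The cover lies flat, with both pins showing through at (70,233) and (305,222). The free part of the lever bar spans x 366–427 at y 50.

Run:
```python
from h import *;from st import *
s=3.75
P=lambda x,y,z:ray('t6',(x+.5)/s-.5+290,(y+.5)/s-.5+165,z)
for p in((352,50),(366,50),(397,50),(427,49),(397,41),(397,59)):print(p,P(*p,122 if p[1]>45 else 122))
# from side0 cross-check: projections of predicted grip centre
g=P(397,50,125);print('g',g,'side px',proj('s6',[g[0],g[1],122]))
sd=np.load('pics/s6.npz')['pixels'].astype(int);m=(sd[:,:,2]>150)&(sd[:,:,1]<60)
n,l,st_,ce=cv2.connectedComponentsWithStats(m.astype(np.uint8))
print([(st_[i].tolist(),ce[i].round(1).tolist()) for i in range(1,n) if st_[i][4]>15])
for f in np.arange(0,1.21,0.1):
    t=.6-f;ds=85*(np.sin(t)-np.sin(.6));print(round(f,1),(ds*np.cos(Y)).round(1),(ds*np.sin(Y)).round(1),(85*(np.cos(t)-np.cos(.6))).round(1))
```

```text
(352, 50) [ 618.1 -115.7  122. ]
(366, 50) [ 618.3 -125.2  122. ]
(397, 50) [ 618.6 -146.2  122. ]
(427, 49) [ 619.6 -166.5  122. ]
(397, 41) [ 624.8 -146.3  122. ]
(397, 59) [ 612.4 -146.1  122. ]
g [ 618.  -145.6  125. ] side px (np.float64(344.4), np.float64(172.6))
[([340, 168, 9, 8, 33], [343.9, 171.5]), ([315, 191, 7, 7, 24], [318.2, 193.9]), ([126, 289, 11, 13, 91], [130.6, 295.3])]
0.0 0.0 0.0 0.0
0.1 -7.2 -0.5 4.4
0.2 -14.9 -0.9 8.1
0.3 -22.8 -1.4 11.1
0.4 -31.0 -2.0 13.2
0.5 -39.4 -2.5 14.4
0.6 -47.9 -3.0 14.8
0.7 -56.4 -3.6 14.4
0.8 -64.8 -4.1 13.2
0.9 -73.0 -4.6 11.1
1.0 -80.9 -5.1 8.1
1.1 -88.6 -5.6 4.4
1.2 -95.8 -6.0 -0.0
```

```bash
python3 -m jog '[{"delta_pos":[214.7,104.8,-12],"angular":[0,0,0],"fingers":0.4},{"delta_pos":[214.7,104.8,-12],"angular":[0,0,0],"fingers":0.4},{"delta_pos":[214.7,104.8,-12],"angular":[0,0,0],"fingers":0.4},{"delta_pos":[214.7,104.8,-12],"angular":[0,0,0],"fingers":0.4},{"delta_pos":[214.7,104.8,-12],"angular":[0,0,0],"fingers":0.4},{"delta_pos":[214.7,104.8,-12],"angular":[0,0,0],"fingers":0.4},{"delta_pos":[214.7,104.8,-50],"angular":[0,0,0],"fingers":0.4},{"delta_pos":[214.7,104.8,-82],"angular":[0,0,0],"fingers":0.4},{"delta_pos":[214.7,104.8,-82],"angular":[0,0,0],"fingers":0.4}]'
python3 -m jog '[{"delta_pos":[0,0,0],"angular":[0,0,0],"fingers":0},{"delta_pos":[0,0,0],"angular":[0,0,0],"fingers":0},{"delta_pos":[0,0,0],"angular":[0,0,0],"fingers":0},{"delta_pos":[0,0,0],"angular":[0,0,0],"fingers":0},{"delta_pos":[0,0,0],"angular":[0,0,0],"fingers":0}]' 60
```

```text
time_s: 30.45
eef_pos: [620.7, -137.8, 115.7]
ee_rot: [-0.002, 0.685, 0.729, -0.001]
force: [-0.4, -0.2, -0.2]
grip_width: 0.396
grip_force: 0.3
time_s: 31.08
eef_pos: [620.3, -138.2, 118.1]
ee_rot: [-0.002, 0.684, 0.729, -0.002]
force: [-14.7, -6.3, -1.9]
grip_width: 0.142
grip_force: 59.6
```

The earlier retreat fell about 8 mm short of its last row, so I gripped off-centre. I'll open, recentre and grip again.

```bash
python3 -m jog '[{"delta_pos":[0,0,0],"angular":[0,0,0],"fingers":0.4},{"delta_pos":[0,0,0],"angular":[0,0,0],"fingers":0.4},{"delta_pos":[0,0,0],"angular":[0,0,0],"fingers":0.4},{"delta_pos":[-2.2,-8,3.5],"angular":[0,0,0],"fingers":0.4},{"delta_pos":[-2.2,-8,3.5],"angular":[0,0,0],"fingers":0.4},{"delta_pos":[-2.2,-8,3.5],"angular":[0,0,0],"fingers":0.4}]' 60
python3 -m jog '[{"delta_pos":[0,0,0],"angular":[0,0,0],"fingers":0.1},{"delta_pos":[0,0,0],"angular":[0,0,0],"fingers":0.1},{"delta_pos":[0,0,0],"angular":[0,0,0],"fingers":0.1},{"delta_pos":[0,0,0],"angular":[0,0,0],"fingers":0.1},{"delta_pos":[0,0,0],"angular":[0,0,0],"fingers":0.1}]' 60
```

```text
time_s: 31.82
eef_pos: [620.1, -144.8, 120.7]
ee_rot: [-0.0, 0.684, 0.729, 0.0]
force: [0.6, -0.3, -0.3]
grip_width: 0.397
grip_force: 0.0
time_s: 32.45
eef_pos: [619.6, -144.8, 120.3]
ee_rot: [-0.001, 0.684, 0.729, -0.0]
force: [-5.4, 0.8, 0.6]
grip_width: 0.143
grip_force: 58.4
```

```bash
python3 -m jog '[{"delta_pos":[-8,-0.5,4.4],"angular":[0,0,0],"fingers":0.1},{"delta_pos":[-15.9,-0.9,8.1],"angular":[0,0,0],"fingers":0.1},{"delta_pos":[-23.8,-1.4,11.1],"angular":[0,0,0],"fingers":0.1},{"delta_pos":[-32,-2,13.2],"angular":[0,0,0],"fingers":0.1},{"delta_pos":[-40.4,-2.5,14.4],"angular":[0,0,0],"fingers":0.1},{"delta_pos":[-48.9,-3,14.8],"angular":[0,0,0],"fingers":0.1},{"delta_pos":[-57.4,-3.6,14.4],"angular":[0,0,0],"fingers":0.1}]'
```

```text
time_s: 33.33
eef_pos: [565.2, -148.5, 138.7]
ee_rot: [0.004, 0.684, 0.729, 0.003]
force: [6.7, 6.7, 14.5]
grip_width: 0.139
grip_force: 61.1
```

```bash
python3 -m jog '[{"delta_pos":[-8,-0.5,1],"angular":[0,0,0],"fingers":0.1},{"delta_pos":[-16,-1,-0.5],"angular":[0,0,0],"fingers":0.1},{"delta_pos":[-24,-1.5,-3.5],"angular":[0,0,0],"fingers":0.1},{"delta_pos":[-31.5,-2,-7.5],"angular":[0,0,0],"fingers":0.1}]'
```

```text
time_s: 33.83
eef_pos: [533.0, -151.1, 130.5]
ee_rot: [0.004, 0.684, 0.729, 0.002]
force: [1.5, 1.6, 16.2]
grip_width: 0.136
grip_force: 61.7
```

```bash
python3 -m jog '[{"delta_pos":[-4,-0.2,-2.3],"angular":[0,0,0],"fingers":0.1},{"delta_pos":[-8,-0.5,-5],"angular":[0,0,0],"fingers":0.1},{"delta_pos":[-10,-0.6,-6.3],"angular":[0,0,0],"fingers":0.1},{"delta_pos":[-10,-0.6,-6.3],"angular":[0,0,0],"fingers":0.1}]'
```

```text
time_s: 34.33
eef_pos: [522.6, -151.7, 123.4]
ee_rot: [0.003, 0.684, 0.729, 0.001]
force: [3.4, 0.2, 8.4]
grip_width: 0.137
grip_force: 62.5
```

```bash
python3 -m jog '[{"delta_pos":[-2,-0.1,-1.4],"angular":[0,0,0],"fingers":0.1},{"delta_pos":[-4,-0.3,-2.7],"angular":[0,0,0],"fingers":0.1},{"delta_pos":[-4,-0.3,-2.7],"angular":[0,0,0],"fingers":0.1}]'
```

```text
time_s: 34.7
eef_pos: [521.0, -151.9, 122.3]
ee_rot: [0.006, 0.684, 0.729, 0.003]
force: [12.9, 4.9, 13.0]
grip_width: 0.14
grip_force: 63.1
```

```bash
python3 -m jog '[{"delta_pos":[-2,-0.1,-1.4],"angular":[0,0,0],"fingers":0.1},{"delta_pos":[-4,-0.3,-2.7],"angular":[0,0,0],"fingers":0.1},{"delta_pos":[-4,-0.3,-2.7],"angular":[0,0,0],"fingers":0.1}]'
```

```text
time_s: 35.08
eef_pos: [520.1, -152.1, 121.7]
ee_rot: [0.01, 0.685, 0.729, 0.006]
force: [25.7, 12.4, 21.0]
grip_width: 0.139
grip_force: 64.0
```

It's at the stop: force climbs with almost no travel. Easing back slowly along the arc.

```bash
python3 -m jog '[{"delta_pos":[5,0.6,3.3],"angular":[0,0,0],"fingers":0.1},{"delta_pos":[10.1,1.3,6.3],"angular":[0,0,0],"fingers":0.1},{"delta_pos":[13.7,1.5,8.5],"angular":[0,0,0],"fingers":0.1},{"delta_pos":[17.3,1.7,10.7],"angular":[0,0,0],"fingers":0.1},{"delta_pos":[21.1,2,12.6],"angular":[0,0,0],"fingers":0.1},{"delta_pos":[25,2.2,14.4],"angular":[0,0,0],"fingers":0.1},{"delta_pos":[29,2.5,16],"angular":[0,0,0],"fingers":0.1},{"delta_pos":[32.9,2.7,17.4],"angular":[0,0,0],"fingers":0.1},{"delta_pos":[37,3,18.5],"angular":[0,0,0],"fingers":0.1},{"delta_pos":[41.1,3.2,19.5],"angular":[0,0,0],"fingers":0.1}]'
python3 -m jog '[{"delta_pos":[4.2,0.3,0.7],"angular":[0,0,0],"fingers":0.1},{"delta_pos":[8.4,0.5,1.2],"angular":[0,0,0],"fingers":0.1},{"delta_pos":[12.6,0.8,1.5],"angular":[0,0,0],"fingers":0.1},{"delta_pos":[16.9,1.1,1.6],"angular":[0,0,0],"fingers":0.1},{"delta_pos":[21.2,1.3,1.5],"angular":[0,0,0],"fingers":0.1},{"delta_pos":[25.4,1.6,1.2],"angular":[0,0,0],"fingers":0.1},{"delta_pos":[29.6,1.9,0.7],"angular":[0,0,0],"fingers":0.1},{"delta_pos":[33.8,2.1,0],"angular":[0,0,0],"fingers":0.1},{"delta_pos":[38,2.4,-0.9],"angular":[0,0,0],"fingers":0.1},{"delta_pos":[42,2.7,-2.1],"angular":[0,0,0],"fingers":0.1}]'
```

```text
time_s: 36.33
eef_pos: [553.8, -148.7, 136.4]
ee_rot: [-0.0, 0.684, 0.729, -0.001]
force: [-6.8, -0.6, 7.9]
grip_width: 0.138
grip_force: 62.8
time_s: 37.58
eef_pos: [596.2, -146.1, 132.9]
ee_rot: [-0.001, 0.684, 0.729, -0.001]
force: [-6.3, -5.1, 6.9]
grip_width: 0.141
grip_force: 64.8
```

```bash
python3 -m jog '[{"delta_pos":[4,0.2,-1.4],"angular":[0,0,0],"fingers":0.1},{"delta_pos":[7.9,0.5,-3],"angular":[0,0,0],"fingers":0.1},{"delta_pos":[11.8,0.7,-4.8],"angular":[0,0,0],"fingers":0.1},{"delta_pos":[15.6,0.9,-6.7],"angular":[0,0,0],"fingers":0.1},{"delta_pos":[19.3,1.2,-8.8],"angular":[0,0,0],"fingers":0.1},{"delta_pos":[22.8,1.4,-11.1],"angular":[0,0,0],"fingers":0.1},{"delta_pos":[24,1.4,-12],"angular":[0,0,0],"fingers":0.1},{"delta_pos":[24,1.4,-12],"angular":[0,0,0],"fingers":0.1}]'
```

```text
time_s: 38.58
eef_pos: [620.0, -143.9, 121.3]
ee_rot: [-0.001, 0.684, 0.729, -0.0]
force: [-6.9, 2.2, 6.0]
grip_width: 0.142
grip_force: 64.3
```

Back at the rest stop. Release, retreat and check.

```bash
python3 -m jog '[{"delta_pos":[0,0,0],"angular":[0,0,0],"fingers":0.2},{"delta_pos":[0,0,0],"angular":[0,0,0],"fingers":0.4},{"delta_pos":[0,0,0],"angular":[0,0,0],"fingers":0.4},{"delta_pos":[0,0,0],"angular":[0,0,0],"fingers":0.4},{"delta_pos":[0,0,50],"angular":[0,0,0],"fingers":0.4},{"delta_pos":[0,0,100],"angular":[0,0,0],"fingers":0.4},{"delta_pos":[-200,-120,110],"angular":[0,0,0],"fingers":0.4},{"delta_pos":[-200,-120,110],"angular":[0,0,0],"fingers":0.4},{"delta_pos":[-200,-120,110],"angular":[0,0,0],"fingers":0.4},{"delta_pos":[-200,-120,110],"angular":[0,0,0],"fingers":0.4}]'
python3 - <<'E'
from h import *
c=snap('top','t7')['pixels'].astype(int);o=np.load('pics/t6.npz')['pixels'].astype(int)
s=snap('side','s7')['pixels'].astype(int);so=np.load('pics/s6.npz')['pixels'].astype(int)
for n,a,b,(x0,y0,x1,y1) in(('cover',c,o,(298,195,383,256)),('lever',c,o,(375,170,410,235)),('marker',c,o,(347,148,396,162)),('cal',c,o,(393,150,470,177)),('coverS',s,so,(315,195,370,245)),('leverS',s,so,(330,160,352,200))):
    d=np.abs(a-b)[y0:y1,x0:x1].sum(2);print(n,d.mean().round(1),(d>90).sum())
im=np.hstack([cv2.resize(c[160:260,290:410].astype(np.uint8),(432,360),interpolation=2),cv2.resize(s[160:260,310:410].astype(np.uint8),(360,360),interpolation=2)]);cv2.imwrite('pics/c7.png',im)
E
```

```text
time_s: 39.83
eef_pos: [418.6, -265.5, 231.6]
ee_rot: [0.0, 0.684, 0.729, -0.0]
force: [0.3, -0.6, 0.2]
grip_width: 0.405
grip_force: 0.0
cover 1.5 0
lever 3.0 0
marker 2.8 0
cal 2.9 0
coverS 1.6 0
leverS 2.0 0
```

View pics/c7.png

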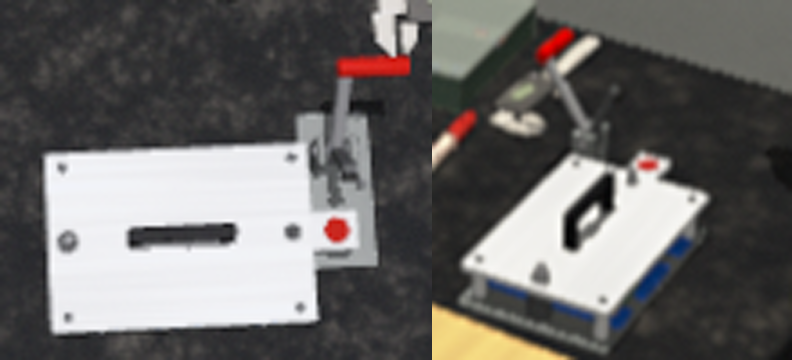

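The cover is flat on both pins at (67,240) and (292,232), the lever is at rest at (373,67), and the marker and caliper haven't moved. Handing in.

```bash
python3 -c "
from rig import ctrl
print(ctrl.finish_job())"
```

```text
the job is handed in; nothing more can be done
None
```

I handed the job in at about 40 s: all five parts are in their cut-outs, the cover is seated on both pins, the lever was pulled to its stop and eased back to rest, and the marker and caliper did not move; the hand-in returned no verdict.

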